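# Wedge the lane guide into its tapered dovetail mount

### The job

Fit the lane guide to its mount beside the roller deck: pick it up, set its dovetailed foot down at the wide end of the tapered way, narrow end first, and slide it in along the bed until it wedges tight. Seat it with a firm push of about 15 N but do not force it, then let go and leave it wedged there; do not disturb the doughnuts or the sugar shaker.

Things in the scene. Friction and masses are not known exactly. Their poses are not given: they have to be found in the camera images.
- guide: Lane guide, 240 to 390 g, standing on a white plastic dovetailed foot, 80 mm long, 14 high. Origin: centre of the underside; +x to the narrow (leading) end, z up. Underside 46 wide at the tail (y -22 to +24), 35 at the leading end (y -22 to +13): the -y flank is straight, the +y flank tapers 8 deg; both lean inward 30 deg from vertical.
- web (a point): middle of the top edge of the guide's upright steel web, the part to grip, 64 mm above the underside; axes as the guide's. Web 12 mm thick (y -6 to +6 from here), 64 long (x -32 to +32), 50 deep. From its front end a steel blade, 4 thick, 24 high, its top 10 below the web's top, points forward and to +y, to about (79, 85).
- tail (a point): middle of the foot's upright flat tail face, 7 mm above the underside, 40 mm behind the guide's origin; axes as the guide's. The face is 18 mm wide over its full height of 14 mm: a place to push
- mount: Fixed steel mount. Origin on the bench at the middle of the way's wide end; +x: direction of sliding in. Bed plate with its top 8 mm up, x -110 to +75, y -48 to +48; before x = 0 it is a flat open apron. Roller deck on the +y side: x -70 to +270, y 58 to 238, top 28 mm up; the guide's blade passes 10 mm above it.
- mouth (a point): middle of the way's wide end, on the bed (8 mm up); axes as the mount's. The way runs x 0 to 70 between two undercut cheeks (tops to 25 mm above the bench) matching the foot's flanks: straight at y = -22, and on +y a gib tapering 8 deg, from y = 22 at x = 0 to 12 at x = 70, set up to 2 mm in or out each time (not measured). So enter some 3 mm to +y. No stop: only the taper halts the foot.
- home (a point): nominal tight place of the guide's origin, 25 mm beyond the mouth, on the bed; axes as the mount's. As the gib is set, the foot really tightens up to 15 mm before or past it: go by feel. Slick plastic on steel: it slides freely, then in the last 5 mm the push rises steeply. 10 to 20 N wedges it for good (friction holds it); over 30 N strains the mount
- doughnut0: doughnut, 68 mm across, 26 high, on the far part of the roller deck; origin at the centre of its underside
- doughnut1: a second such doughnut on the far part of the roller deck; origin at the centre of its underside
- shaker: aluminium sugar shaker with steel cap, 60 mm diameter, 130 high, at the right-hand edge of the work; origin at the centre of its underside
Things that resemble listed ones, but are neither listed nor needed, are in the scene too. Leave any blue or red look-alike of the guide alone.

How it is judged:
By the outcome, as a careful person would: the job done as asked, in the order asked, and still so for the second after the job is handed in, with the robot touching nothing.
It also fails if it takes over 69 s, if anything falls off the work surface, if the arm or the gripper's body presses on something with over 40 N, if the wrist force passes 120 N, or if a joint passes its speed limit or range.

### The arm

A 6-joint arm with a two-finger parallel gripper is mounted at the origin on the work surface. World frame = base frame: x ahead of the robot, y to its left, z up, the work surface at z = 0. Lengths are in m, angles in rad, forces in N, time in s.
With the tool pointing down it reaches from about 0.225 to 0.875 m from the base axis. Payload 3.4 kg.
Tool frame: the origin (TCP) lies at the very end of the fingers, on their centre line; the grasp point (between the pads) lies behind it (manip.grasp_offset is the z of the grasp point in the tool frame, in m); z points along the fingers, y is the line along which they close (so a half turn about z gives the same grasp; the last joint's range is limited). The gripper opens to 85 mm and grips with 20 to 120 N. Pads are 22 mm wide; open, the fingers measure 114 mm over their backs; the gripper's body (76 mm by 85 mm) begins 54 mm behind the grasp point. The pads swing forward as they close: fully open they stand 13 mm farther back than shut.
Start: joints at [-1.384, 0.276, 1.505, -0, 1.361, -0.121], TCP at [0.174, -0.548, 0.231] pointing down, gripper open.
Joint ranges: [-2.89, 2.89], [-0.75, 2.08], [0.22, 2.7], [-1.18, 4.32], [0.11, 2.71], [-2.7, 2.7]. Speed limits (rad/s): [2.57, 2.57, 3.14, 3.14, 3.14, 3.14].

### API

Orientations are given as a unit quaternion [w, x, y, z].
In Python, from rig import manip gives the robot as it stands.
- The arm moves only by the shell command python3 -m pendant 'ROWS' [FORCE]. ROWS is JSON, a list of rows, each an object of numbers: "dx", "dy", "dz": the shift along the tool's x, y, z in m; "rx", "ry", "rz": the turn, a rotation vector about the tool's x, y, z in degrees; "hand": the finger opening in m, from 0 to 0.0854. In form: [{"dx": .., "dy": .., "dz": .., "rx": .., "ry": .., "rz": .., "hand": ..}, ...]. A call has 1 to 12 rows; each row shifts and turns the commanded pose from where the row before left it, along the tool's axes as they then stand; what a row does not reach is not made up. A row lasts 1/12 s, in which the tool goes at most 41.7 mm and 7.16 degrees, less where a joint would pass 70% of its speed; a pose out of reach is approached as far as the arm can. A call is refused whole if a number of a shift passes 0.0417 or a number of a turn 7.16, either way. A call with a gripper value outside its range is refused whole. The fingers move at their own pace and stop on an object; FORCE is the grip in N (left out, the last holds). Time passes only in rows, so rows that do not move let the fingers close. It gives the time, the measured TCP pose, the force, the opening and the grip force at its end, in the units of the state.
- manip.get_state(): the state, without advancing time (a new reading comes with each control period).
- manip.get_image(name): name is "scene" or "side" or "wrist"; returns a dict with "frame" (384x512x3 uint8, red, green, blue), "fx", "fy", "cx", "cy" (pixels), "position" and "attitude" of the camera in the world; the wrist camera has in their place "mount" (4x4, takes a point from camera to tool coordinates, whose origin is the TCP and whose axes are the flange's). Camera axes: x right, y up, looking along -z (the intrinsics and any distortion apply to the point x, -y, -z); pixel columns grow to the right and rows downward; lengths in m; the calibration is good to about 2 mm. A picture is of the moment at which its call begins: read the wrist's pose just before it. There is no depth.
- manip.sign_off(): hands the job in; it is judged then, once.
The state is a dict: "clock": time; "qpos": joint angles; "qd": joint speeds; "effort": joint torques, N m; "position": TCP position; "ee_rot": TCP orientation; "contact_force": force on the tool from outside, world axes, zero at the start; "moment": the same for the moment, N m; "width": finger opening in m; "gripper_force": force on a finger pad.
Only numpy, scipy, OpenCV 4.12 (cv2) and the standard library are available. Lean on these libraries where they do the work, as an engineer would, in place of code of your own. Each camera call takes 0.05 s, during which the arm holds its last target. There are 200 camera calls.

## Working session

There is one attempt and no reset: what is moved stays moved. The work goes in short steps, Python scripts to look and compute and a shell command to move; the robot and the scene stay as the last step left them, time stands still between calls to the robot, and variables do not carry over. Pictures are saved under pics/ and viewed, at most 10 in all, crops included, and the job is handed in when it is done.

```bash
mkdir -p pics; ls; cat > h.py <<'E'
import numpy as np,cv2
from scipy.spatial.transform import Rotation as R
from rig import manip
def q2R(q): return R.from_quat([q[1],q[2],q[3],q[0]]).as_matrix()
def shot(n,fn=None):
    s=manip.get_state(); d=manip.get_image(n)
    if fn: cv2.imwrite('pics/'+fn,d['frame'][:,:,::-1])
    return s,d
E
python3 - <<'E'
from h import *
import pickle
for n in('scene','side','wrist'):
    s,d=shot(n,n+'0.png'); pickle.dump((s,d),open(n+'0.pkl','wb'))
    print({k:(np.round(v,4).tolist() if k!='frame' else 0) if not isinstance(v,(str,dict)) else v for k,v in d.items()})
print(s, manip.grasp_offset)
E
```

```text
pics
{'frame': 0, 'fx': 384.3008, 'fy': 384.3008, 'cx': 253.9756, 'cy': 187.4257, 'position': [1.3645, -0.0052, 0.6508], 'attitude': [0.6022, 0.3171, 0.3478, 0.6449]}
{'frame': 0, 'fx': 423.3472, 'fy': 423.3472, 'cx': 255.6571, 'cy': 184.8389, 'position': [0.1131, 0.765, 1.0387], 'attitude': [-0.182, -0.0811, 0.3591, 0.9118]}
{'frame': 0, 'fx': 268.7332, 'fy': 268.7332, 'cx': 252.886, 'cy': 192.8896, 'mount': [[-0.0007, 0.9443, 0.3291, 0.085], [1.0, 0.0006, 0.0003, -0.0013], [0.0001, 0.3291, -0.9443, -0.142], [0.0, 0.0, 0.0, 1.0]]}
{'clock': 0.1, 'qpos': array([-1.38404029e+00,  2.76549849e-01,  1.50601395e+00,  2.09486518e-05,
        1.36068371e+00, -1.20986341e-01]), 'qd': array([-0.00029988, -0.00143679, -0.00226665,  0.00107875, -0.00036957,
       -0.000267  ]), 'effort': array([ 1.48324489e-03, -4.17700052e+01, -2.46405101e+01, -1.34341976e-04,
        5.79892279e-03, -9.01500272e-06]), 'position': array([ 0.17409446, -0.54752258,  0.23051293]), 'ee_rot': array([-8.27317738e-04,  9.88185165e-01,  1.53262505e-01, -1.69683328e-05]), 'contact_force': array([-0.38021775,  0.65411761,  0.19494822]), 'moment': array([ 0.01969288, -0.01351238,  0.03612641]), 'gripper_force': 0.0, 'width': 0.08548697184467605} -0.0187
```

View pics/scene0.png

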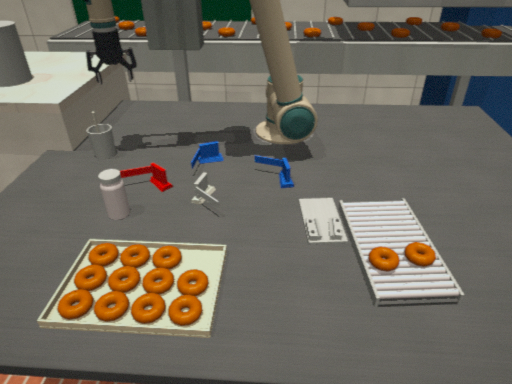

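View pics/side0.png

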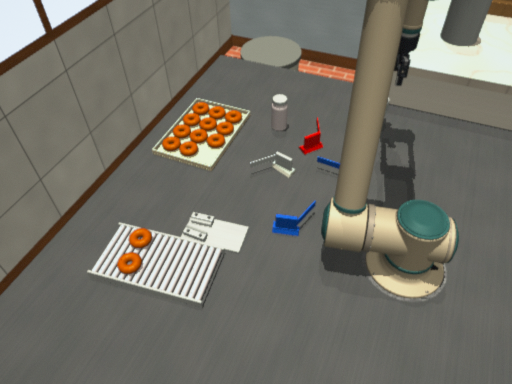

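The scene view shows the white and steel guide at about (204,190), the mount at (323,220) with the deck to its right, and the shaker at (115,195). The red and blue look-alikes stand nearby. Next I'll enlarge the guide and mount.

```bash
cat >> h.py <<'E'
def ray(d,u,v,Rw=None,p=None):
    if Rw is None: Rw,p=q2R(d['attitude']),np.array(d['position'])
    return p,Rw@np.array([(u-d['cx'])/d['fx'],-(v-d['cy'])/d['fy'],-1])
def wcam(s,d):
    M=np.array(d['mount']);Rt=q2R(s['ee_rot']);return Rt@M[:3,:3],Rt@M[:3,3]+s['position']
def onz(d,u,v,z,*a):
    p,r=ray(d,u,v,*a);return p+r*(z-p[2])/r[2]
def proj(d,P,Rw=None,p=None):
    if Rw is None: Rw,p=q2R(d['attitude']),np.array(d['position'])
    c=(np.atleast_2d(P)-p)@Rw
    return np.c_[d['cx']+d['fx']*c[:,0]/-c[:,2],d['cy']+d['fy']*c[:,1]/c[:,2]]
E
python3 - <<'E'
from h import *
import pickle
sc=pickle.load(open('scene0.pkl','rb'))[1];sd=pickle.load(open('side0.pkl','rb'))[1]
f=lambda im,x,y,w,h:cv2.resize(im[y:y+h,x:x+w,::-1],(400,300),interpolation=cv2.INTER_CUBIC)
a=np.hstack([f(sc['frame'],180,162,60,45),f(sc['frame'],290,190,80,60)])
b=np.hstack([f(sd['frame'],245,140,60,45),f(sd['frame'],170,200,88,66)])
cv2.imwrite('pics/m.png',np.vstack([a,b]))
print(onz(sc,204,195,0.02),onz(sd,283,170,.02))
for u,v in((304,199),(334,198),(348,241),(308,242)):print(onz(sc,u,v,.008))
E
```

```text
[ 0.4743954  -0.22103153  0.02      ] [ 0.44311406 -0.20789213  0.02      ]
[0.46014764 0.06541559 0.008     ]
[0.45003526 0.15147829 0.008     ]
[0.63303924 0.16792037 0.008     ]
[0.64292972 0.06906385 0.008     ]
```

View pics/m.png

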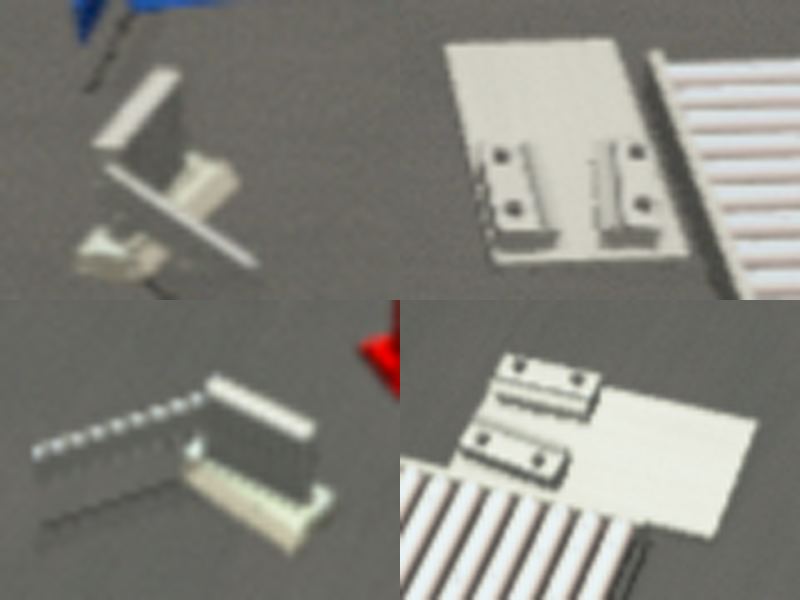

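The enlarged crops show the guide's web top edge running from about (105,148) to (170,72) in the scene crop. Its front end, with the blade, is at the lower left. The mount's way opens toward the robot. I'll compute the coarse web pose and the shift to hover above it.

```bash
cat >> h.py <<'E'
def rel(target,yaw,s=None):
    "tool-frame shift & turn to a pointing-down pose with tool-x yaw (deg)"
    s=s or manip.get_state();Rt=q2R(s['ee_rot'])
    c,n=np.cos(np.radians(yaw)),np.sin(np.radians(yaw))
    G=np.array([[c,n,0],[n,-c,0],[0,0,-1.]])
    d=Rt.T@(np.array(target)-s['position'])
    print('shift mm',np.round(d*1e3,1),'turn deg',np.round(np.degrees(R.from_matrix(Rt.T@G).as_rotvec()),2),
      'pos',np.round(s['position'],4),'yaw',round(np.degrees(np.arctan2(Rt[1,0],Rt[0,0])),2),'F',np.round(s['contact_force'],1),'t',round(s['clock'],2),'w',round(s['width'],4))
E
python3 - <<'E'
from h import *
import pickle
sc=pickle.load(open('scene0.pkl','rb'))[1];sd=pickle.load(open('side0.pkl','rb'))[1]
k=60/400
for d,o,A,B in((sc,(180,162),(105,148),(170,72)),(sd,(245,140),(213,82),(313,132))):
    a=onz(d,o[0]+A[0]*k,o[1]+A[1]*k,.064);b=onz(d,o[0]+B[0]*k,o[1]+B[1]*k,.064)
    print(a,b,(a+b)/2,np.degrees(np.arctan2(*(a-b)[1::-1])),np.linalg.norm(a-b))
rel([.43,-.215,.21],-40)
E
```

```text
[ 0.48590722 -0.23848479  0.064     ] [ 0.42447939 -0.22210454  0.064     ] [ 0.45519331 -0.23029467  0.064     ] -14.930981290189969 0.06357429459758505
[ 0.47771977 -0.23819601  0.064     ] [ 0.4180544  -0.22228858  0.064     ] [ 0.44788709 -0.2302423   0.064     ] -14.928424196002762 0.06174951412835009
shift mm [ 344.6 -239.4   21. ] turn deg [-8.000e-02  3.000e-02  5.763e+01] pos [ 0.1741 -0.5476  0.2306] yaw 17.63 F [ 0.1 -0.7  0.2] t 0.15 w 0.0853
```

```bash
python3 -m pendant '[{"dx":0.0327,"dy":-0.0198,"dz":0.002},{"dx":0.0327,"dy":-0.0198,"dz":0.002},{"dx":0.0327,"dy":-0.0198,"dz":0.002},{"dx":0.0327,"dy":-0.0198,"dz":0.002},{"dx":0.0327,"dy":-0.0198,"dz":0.002},{"dx":0.0327,"dy":-0.0198,"dz":0.002},{"dx":0.0327,"dy":-0.0198,"dz":0.002},{"dx":0.0327,"dy":-0.0198,"dz":0.002},{"dx":0.0327,"dy":-0.0198,"dz":0.002},{"dx":0.0327,"dy":-0.0198,"dz":0.002},{"dx":0.0327,"dy":-0.0198,"dz":0.002}]'
python3 -m pendant '[{"rz":6.52},{"rz":6.52},{"rz":6.52},{"rz":6.52},{"rz":6.52},{"dz":0},{"dz":0}]'
python3 - <<'E'
from h import *
import pickle
rel([.451,-.230,.21],-15)
s,d=shot('wrist','w1.png'); pickle.dump((s,d),open('w1.pkl','wb'))
E
```

```text
shift mm [ 360.1 -218.8   21. ] turn deg [-8.000e-02  1.000e-02  3.263e+01] pos [ 0.1741 -0.5476  0.2306] yaw 17.63 F [ 0.1 -0.7  0.2] t 0.15 w 0.0853invalid input
invalid input
```

View pics/w1.png

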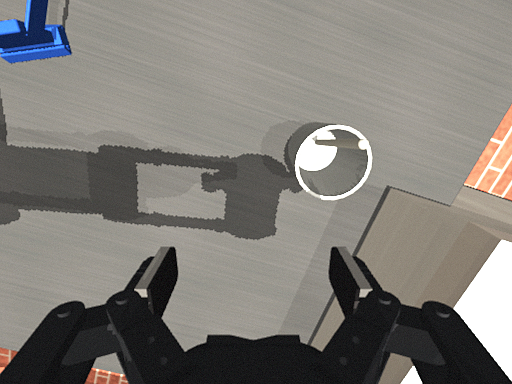

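The arm did not move: this is the start view, with a cup at (333,160). The rows were refused, so I'll try giving every key.

```bash
python3 -m pendant '[{"dx":0.0327,"dy":-0.0198,"dz":0.002,"rx":0,"ry":0,"rz":0,"hand":0.085},{"dx":0.0327,"dy":-0.0198,"dz":0.002,"rx":0,"ry":0,"rz":0,"hand":0.085},{"dx":0.0327,"dy":-0.0198,"dz":0.002,"rx":0,"ry":0,"rz":0,"hand":0.085},{"dx":0.0327,"dy":-0.0198,"dz":0.002,"rx":0,"ry":0,"rz":0,"hand":0.085},{"dx":0.0327,"dy":-0.0198,"dz":0.002,"rx":0,"ry":0,"rz":0,"hand":0.085},{"dx":0.0327,"dy":-0.0198,"dz":0.002,"rx":0,"ry":0,"rz":0,"hand":0.085}]'
```

```text
clock: 0.7
position: [0.3259, -0.3738, 0.2191]
ee_rot: [-0.0, 0.988, 0.153, 0.0]
contact_force: [0.7, -0.2, -0.0]
width: 0.0848
gripper_force: 0.0
```

```bash
python3 -m pendant '[{"dx":0.0327,"dy":-0.0198,"dz":0.002,"rx":0,"ry":0,"rz":0,"hand":0.085},{"dx":0.0327,"dy":-0.0198,"dz":0.002,"rx":0,"ry":0,"rz":0,"hand":0.085},{"dx":0.0327,"dy":-0.0198,"dz":0.002,"rx":0,"ry":0,"rz":0,"hand":0.085},{"dx":0.0327,"dy":-0.0198,"dz":0.002,"rx":0,"ry":0,"rz":0,"hand":0.085},{"dx":0.0327,"dy":-0.0198,"dz":0.002,"rx":0,"ry":0,"rz":0,"hand":0.085},{"dx":0,"dy":0,"dz":0,"rx":0,"ry":0,"rz":6.52,"hand":0.085},{"dx":0,"dy":0,"dz":0,"rx":0,"ry":0,"rz":6.52,"hand":0.085},{"dx":0,"dy":0,"dz":0,"rx":0,"ry":0,"rz":6.52,"hand":0.085},{"dx":0,"dy":0,"dz":0,"rx":0,"ry":0,"rz":6.52,"hand":0.085},{"dx":0,"dy":0,"dz":0,"rx":0,"ry":0,"rz":6.52,"hand":0.085},{"dx":0,"dy":0,"dz":0,"rx":0,"ry":0,"rz":0,"hand":0.085},{"dx":0,"dy":0,"dz":0,"rx":0,"ry":0,"rz":0,"hand":0.085}]'
python3 - <<'E'
from h import *
import pickle
rel([.451,-.230,.21],-15)
s,d=shot('wrist','w2.png'); pickle.dump((s,d),open('w1.pkl','wb'))
E
```

```text
clock: 1.7
position: [0.4509, -0.2314, 0.2092]
ee_rot: [-0.0, 0.992, -0.129, -0.0]
contact_force: [-0.1, -1.0, 0.5]
width: 0.0851
gripper_force: 0.0
shift mm [-0.3 -1.4 -0.8] turn deg [-0.    0.01  0.2 ] pos [ 0.4509 -0.2314  0.2092] yaw -14.8 F [-0.1 -1.   0.5] t 1.7 w 0.0851
```

View pics/w2.png

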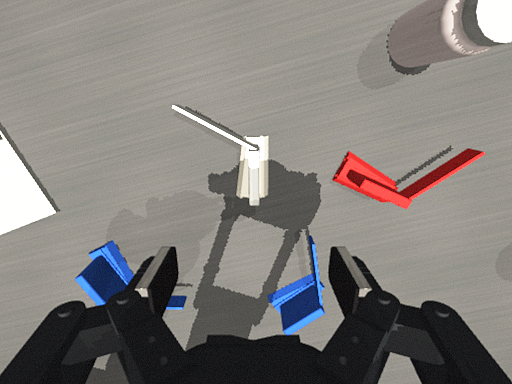

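The wrist view shows the web's top edge upright from about (256,148) to (254,204), with the blade running up-left to (174,106). The shaker is at the top right, the red look-alike at (375,180), and the blue ones below. I'll measure the edge precisely.

```bash
python3 - <<'E'
from h import *
import pickle
s,d=pickle.load(open('w1.pkl','rb'));a=wcam(s,d)
g=cv2.cvtColor(d['frame'],cv2.COLOR_RGB2GRAY)
for r in range(134,212,5): print(r,g[r,234:276].tolist())
for u,v in((256,149),(253.8,204)): print(onz(d,u,v,.064,*a))
A=onz(d,256,149,.064,*a);B=onz(d,253.8,204,.064,*a)
print((A+B)/2,np.degrees(np.arctan2(*(A-B)[1::-1])),np.linalg.norm(A-B))
E
```

```text
134 [109, 99, 76, 100, 113, 145, 157, 158, 155, 154, 149, 154, 149, 154, 156, 161, 153, 148, 153, 146, 154, 152, 155, 152, 146, 151, 140, 143, 147, 145, 148, 151, 146, 137, 144, 147, 146, 144, 145, 140, 145, 147]
139 [255, 255, 255, 255, 255, 211, 97, 99, 109, 119, 138, 150, 244, 255, 255, 255, 255, 255, 255, 255, 255, 255, 255, 255, 255, 255, 255, 255, 255, 255, 250, 242, 247, 240, 177, 144, 152, 155, 152, 150, 151, 153]
144 [132, 131, 130, 126, 104, 128, 234, 255, 255, 255, 255, 255, 255, 255, 254, 120, 90, 98, 106, 134, 139, 178, 189, 215, 255, 255, 255, 255, 255, 255, 250, 241, 245, 238, 181, 145, 146, 154, 152, 152, 152, 153]
149 [156, 155, 152, 151, 140, 139, 126, 235, 250, 246, 246, 229, 255, 255, 254, 166, 245, 255, 255, 255, 255, 255, 184, 103, 88, 179, 255, 255, 255, 255, 250, 242, 245, 243, 193, 145, 152, 149, 151, 157, 153, 155]
154 [150, 156, 147, 137, 138, 124, 149, 240, 249, 245, 243, 255, 255, 254, 252, 255, 255, 255, 255, 255, 255, 255, 255, 255, 252, 255, 255, 255, 255, 255, 250, 242, 246, 243, 192, 134, 148, 151, 151, 150, 149, 145]
159 [153, 155, 148, 137, 139, 12
[... 1608 characters left out ...]
84, 86]
199 [75, 74, 76, 74, 70, 70, 66, 67, 68, 71, 74, 71, 72, 69, 46, 176, 246, 246, 238, 232, 227, 219, 218, 233, 227, 137, 55, 76, 84, 83, 86, 82, 87, 92, 83, 85, 84, 85, 83, 85, 83, 85]
204 [70, 74, 70, 77, 74, 67, 75, 73, 68, 73, 69, 73, 73, 72, 63, 123, 218, 239, 223, 217, 214, 213, 210, 211, 185, 117, 80, 87, 90, 84, 85, 85, 83, 94, 79, 85, 87, 83, 85, 86, 80, 83]
209 [75, 73, 76, 75, 75, 75, 73, 71, 74, 74, 79, 75, 76, 73, 72, 75, 74, 71, 62, 73, 65, 78, 88, 82, 84, 85, 82, 82, 84, 83, 86, 85, 85, 86, 84, 90, 85, 91, 86, 86, 87, 82]
[ 0.48316073 -0.24214652  0.064     ]
[ 0.42256708 -0.22373404  0.064     ]
[ 0.4528639  -0.23294028  0.064     ] -16.90235657330689 0.0633293685394269
```

```bash
python3 - <<'E'
from h import *
import pickle
s,d=pickle.load(open('w1.pkl','rb'));a=wcam(s,d)
A=onz(d,253.5,149,.064,*a);B=onz(d,253.5,206.5,.064,*a)
C=(A+B)/2;print(C,np.degrees(np.arctan2(*(A-B)[1::-1])),np.linalg.norm(A-B))
rel([C[0],C[1],.028],-14.9)
E
```

```text
[ 0.45175433 -0.23108473  0.064     ] -14.791578697181386 0.06638345294804257
shift mm [  0.8  -0.6 181.2] turn deg [0.   0.01 0.09] pos [ 0.4509 -0.2314  0.2092] yaw -14.81 F [-0.9 -0.9  1. ] t 1.75 w 0.0854
```

```bash
python3 -m pendant '[{"dx":0.0008,"dy":-0.0006,"dz":0.034,"rx":0,"ry":0,"rz":0,"hand":0.085},{"dx":0,"dy":0,"dz":0.04,"rx":0,"ry":0,"rz":0,"hand":0.085},{"dx":0,"dy":0,"dz":0.04,"rx":0,"ry":0,"rz":0,"hand":0.085},{"dx":0,"dy":0,"dz":0.04,"rx":0,"ry":0,"rz":0,"hand":0.06},{"dx":0,"dy":0,"dz":0.02,"rx":0,"ry":0,"rz":0,"hand":0.04},{"dx":0,"dy":0,"dz":0.007,"rx":0,"ry":0,"rz":0,"hand":0.02},{"dx":0,"dy":0,"dz":0,"rx":0,"ry":0,"rz":0,"hand":0},{"dx":0,"dy":0,"dz":0,"rx":0,"ry":0,"rz":0,"hand":0},{"dx":0,"dy":0,"dz":0,"rx":0,"ry":0,"rz":0,"hand":0}]' 80
python3 -m pendant '[{"dx":0,"dy":0,"dz":0,"rx":0,"ry":0,"rz":0,"hand":0},{"dx":0,"dy":0,"dz":0,"rx":0,"ry":0,"rz":0,"hand":0},{"dx":0,"dy":0,"dz":0,"rx":0,"ry":0,"rz":0,"hand":0}]'
```

```text
clock: 2.5
position: [0.4534, -0.2322, 0.03]
ee_rot: [0.001, 0.992, -0.13, 0.002]
contact_force: [-0.1, -0.1, -0.2]
width: 0.0119
gripper_force: 8.6
clock: 2.75
position: [0.4534, -0.2322, 0.03]
ee_rot: [0.001, 0.991, -0.13, 0.002]
contact_force: [0.4, -0.2, 7.4]
width: 0.0111
gripper_force: 79.2
```

```bash
python3 -m pendant '[{"dx":0,"dy":0,"dz":-0.01,"rx":0,"ry":0,"rz":0,"hand":0},{"dx":0,"dy":0,"dz":-0.03,"rx":0,"ry":0,"rz":0,"hand":0},{"dx":0,"dy":0,"dz":-0.04,"rx":0,"ry":0,"rz":0,"hand":0},{"dx":0,"dy":0,"dz":-0.04,"rx":0,"ry":0,"rz":0,"hand":0},{"dx":0,"dy":0,"dz":-0.02,"rx":0,"ry":0,"rz":-6,"hand":0},{"dx":0,"dy":0,"dz":0,"rx":0,"ry":0,"rz":-6,"hand":0},{"dx":0,"dy":0,"dz":0,"rx":0,"ry":0,"rz":-6,"hand":0},{"dx":0,"dy":0,"dz":0,"rx":0,"ry":0,"rz":0,"hand":0}]' 80
python3 -m pendant '[{"dx":0.0017,"dy":-0.034,"dz":0,"rx":0,"ry":0,"rz":0,"hand":0},{"dx":0.0017,"dy":-0.034,"dz":0,"rx":0,"ry":0,"rz":0,"hand":0},{"dx":0.0017,"dy":-0.034,"dz":0,"rx":0,"ry":0,"rz":0,"hand":0},{"dx":0.0017,"dy":-0.034,"dz":0,"rx":0,"ry":0,"rz":0,"hand":0},{"dx":0.0017,"dy":-0.034,"dz":0,"rx":0,"ry":0,"rz":0,"hand":0},{"dx":0.0017,"dy":-0.034,"dz":0,"rx":0,"ry":0,"rz":0,"hand":0},{"dx":0.0017,"dy":-0.034,"dz":0,"rx":0,"ry":0,"rz":0,"hand":0},{"dx":0.0017,"dy":-0.034,"dz":0,"rx":0,"ry":0,"rz":0,"hand":0},{"dx":0.0017,"dy":-0.034,"dz":0,"rx":0,"ry":0,"rz":0,"hand":0},{"dx":0.0017,"dy":-0.034,"dz":0,"rx":0,"ry":0,"rz":0,"hand":0},{"dx":0,"dy":0,"dz":0,"rx":0,"ry":0,"rz":0,"hand":0},{"dx":0,"dy":0,"dz":0,"rx":0,"ry":0,"rz":0,"hand":0}]'
python3 - <<'E'
from h import *
import pickle
rel([.45,.11,.17],3)
s,d=shot('wrist','w3.png'); pickle.dump((s,d),open('w3.pkl','wb'))
E
```

```text
clock: 3.42
position: [0.4513, -0.2306, 0.1691]
ee_rot: [0.0, 1.0, 0.027, 0.0]
contact_force: [-0.4, 0.2, -2.6]
width: 0.011
gripper_force: 78.3
clock: 4.42
position: [0.4498, 0.1108, 0.1679]
ee_rot: [0.0, 1.0, 0.027, -0.001]
contact_force: [-0.3, 0.0, -2.6]
width: 0.0111
gripper_force: 79.3
shift mm [ 0.1  0.8 -2.1] turn deg [0.02 0.1  0.15] pos [0.4498 0.1108 0.1679] yaw 3.15 F [-0.3  0.  -2.6] t 4.42 w 0.0111
```

View pics/w3.png

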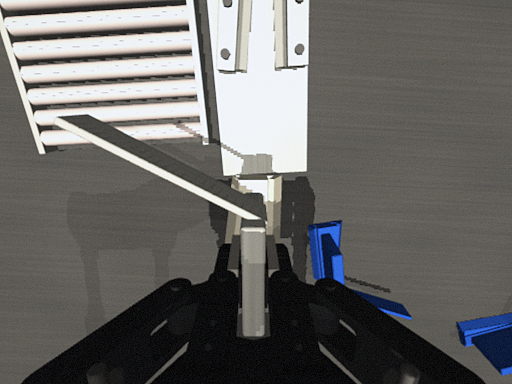

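The wrist view shows the mount ahead. The apron's near corners are at about (221,175) and (307,171), and the cheeks' near faces are at rows 67 to 72. The guide is held squarely in the middle with its blade over the deck side. I'll take one enlarged crop to pick points.

```bash
python3 - <<'E'
from h import *
import pickle
s,d=pickle.load(open('w3.pkl','rb'))
c=d['frame'][0:190,190:322,::-1]
im=cv2.resize(c[:100],None,fx=6,fy=6,interpolation=cv2.INTER_CUBIC)
cv2.imwrite('pics/c3.png',im);print(im.shape)
g=cv2.cvtColor(d['frame'],cv2.COLOR_RGB2GRAY).astype(int)
for r in range(80,170,12):
    x=np.diff(g[r]); print(r,'L',[(i+190+1,x[i+190]) for i in range(50) if abs(x[i+190])>25],'R',[(i+295+1,x[i+295]) for i in range(22) if abs(x[i+295])>25])
for c in(225,300):print(c,[(i+155+1,np.diff(g[:,c])[i+155]) for i in range(30) if abs(np.diff(g[:,c])[i+155])>20])
E
```

```text
(600, 792, 3)
80 L [(202, np.int64(-117)), (203, np.int64(-73)), (207, np.int64(27)), (214, np.int64(95)), (215, np.int64(81))] R [(307, np.int64(-62)), (308, np.int64(-104))]
92 L [(203, np.int64(-93)), (204, np.int64(-114)), (215, np.int64(45)), (216, np.int64(118))] R [(307, np.int64(-74)), (308, np.int64(-84))]
104 L [(204, np.int64(-58)), (205, np.int64(-136)), (216, np.int64(27)), (217, np.int64(136))] R [(307, np.int64(-80)), (308, np.int64(-83))]
116 L [(199, np.int64(49)), (200, np.int64(91)), (205, np.int64(-29)), (206, np.int64(-121)), (207, np.int64(-63)), (218, np.int64(148))] R [(307, np.int64(-83)), (308, np.int64(-74))]
128 L [(207, np.int64(-94)), (208, np.int64(-120)), (212, np.int64(33)), (213, np.int64(26)), (219, np.int64(144)), (220, np.int64(31))] R [(307, np.int64(-96)), (308, np.int64(-57))]
140 L [(202, np.int64(32)), (203, np.int64(30)), (208, np.int64(-52)), (209, np.int64(-72)), (220, np.int64(149)), (221, np.int64(56))] R [(307, np.int64(-104)), (308, np.int64(-44))]
152 L [(221, np.int64(107)), (222, np.int64(67)), (230, np.int64(-48)), (231, np.int64(-48)), (237, np.int64(33)), (238, np.int64(27))] R [(306, np.int64(-40)), (307, np.int64(-109))]
164 L [(222, np.int64(77)), (223, np.int64(89))] R [(306, np.int64(-47)), (307, np.int64(-107))]
225 [(175, np.int64(-64)), (176, np.int64(-124)), (180, np.int64(-29)), (181, np.int64(-30))]
300 [(171, np.int64(-59)), (172, np.int64(-118)), (176, np.int64(-34)), (177, np.int64(-25))]
```

View pics/c3.png

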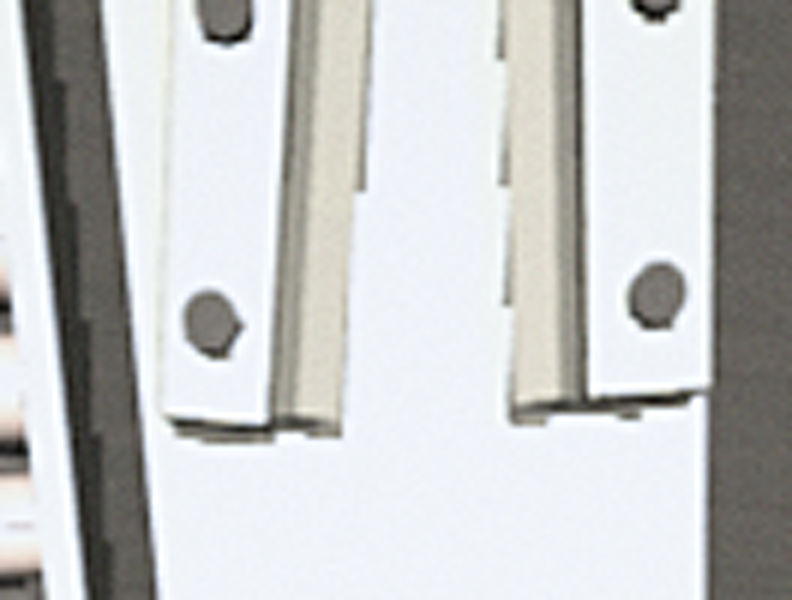

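The crop shows the inner lips' near corners at full-frame (246.7,72.5) on the left and (275.3,70) on the right. The outer top corners are at about (217.5,69.5) and (308,65).

```bash
python3 - <<'E'
from h import *
import pickle
s,d=pickle.load(open('w3.pkl','rb'));a=wcam(s,d)
z=.008;P=lambda u,v,z=z:onz(d,u,v,z,*a)
L1,L2=P(214.5,80),P(222.7,164);R1,R2=P(307.5,80),P(306.7,164);F1,F2=P(225,175.7),P(300,171.7)
yw=lambda v:np.degrees(np.arctan2(v[1],v[0]))
print('yaws',yw(L1-L2),yw(R1-R2),yw(F1-F2)-90)
t=np.radians((yw(L1-L2)+yw(R1-R2)+yw(F1-F2)-90)/3)
ex=np.array([np.cos(t),np.sin(t),0]);ey=np.array([-np.sin(t),np.cos(t),0])
yl=(L1+L2)@ey/2;yr=(R1+R2)@ey/2;xf=(F1+F2)@ex/2
print('width',yl-yr)
M=ex*(xf+.110)+ey*(yl+yr)/2
print('mount origin',M,np.degrees(t))
for n,u,v,zz in(('Lin',246.7,72.5,.022),('Lin',246.7,72.5,.025),('Rin',275.3,70,.025),('Lout',217.5,69.5,.025),('Rout',308,65,.025)):
    q=P(u,v,zz)-M;print(n,q@ex,q@ey)
# guide held: web top at row?
E
```

```text
yaws 6.452848197694519 6.365367837021177 6.26078877421169
width 0.09625682123504975
mount origin [0.56274523 0.1102845  0.        ] 6.35966826964246
Lin -0.0027607466827782963 0.014170620499300688
Lin -0.0030167194236087576 0.014122817192467814
Rin -0.00237436147658777 -0.013659578612279946
Lout 0.0012371281031429734 0.04215386378321994
Rout 0.0002366383232714547 -0.0452155844024154
```

```bash
cat >> h.py <<'E'
MO=np.array([.56275,.11028,0]);MY=6.36;_t=np.radians(MY)
EX=np.array([np.cos(_t),np.sin(_t),0]);EY=np.array([-np.sin(_t),np.cos(_t),0])
def W(x,y,z): return MO+EX*x+EY*y+np.array([0,0,z])
def rm(x,y,z):
    s=manip.get_state();p=s['position']-MO;rel(W(x,y,z),MY,s);f=s['contact_force']
    print('mount xyz',np.round([p@EX*1e3,p@EY*1e3,p[2]*1e3],1),'F mount',np.round([f@EX,f@EY,f[2]],1))
E
python3 - <<'E'
from h import *
import pickle
sc=pickle.load(open('scene0.pkl','rb'))[1]
for u,v in((383,258),(420,252)):
    q=onz(sc,u,v,.045)-MO;print('donut',q@EX,q@EY)
rm(-.048,.003,.045)
E
```

```text
donut 0.17598795604167855 0.09859224113851359
donut 0.16115503244110102 0.18732307948908997
shift mm [ 64.6   5.  122.9] turn deg [ 0.05  0.09 -3.29] pos [0.4501 0.1096 0.1679] yaw 3.07 F [ 0.4  0.2 -2.2] t 4.47 w 0.0111
mount xyz [-112.1   11.8  167.9] F mount [ 0.4  0.2 -2.2]
```

```bash
python3 -m pendant '[{"dx":0.0323,"dy":0.0025,"dz":0,"rx":0,"ry":0,"rz":0,"hand":0},{"dx":0.0323,"dy":0.0025,"dz":0,"rx":0,"ry":0,"rz":-3.3,"hand":0},{"dx":0,"dy":0,"dz":0.03,"rx":0,"ry":0,"rz":0,"hand":0},{"dx":0,"dy":0,"dz":0.035,"rx":0,"ry":0,"rz":0,"hand":0},{"dx":0,"dy":0,"dz":0.035,"rx":0,"ry":0,"rz":0,"hand":0},{"dx":0,"dy":0,"dz":0.02,"rx":0,"ry":0,"rz":0,"hand":0},{"dx":0,"dy":0,"dz":0.003,"rx":0,"ry":0,"rz":0,"hand":0},{"dx":0,"dy":0,"dz":0,"rx":0,"ry":0,"rz":0,"hand":0},{"dx":0,"dy":0,"dz":0,"rx":0,"ry":0,"rz":0,"hand":0}]'
python3 - <<'E'
from h import *
rm(-.048,.003,.038)
s,d=shot('wrist','w4.png')
E
```

```text
clock: 5.22
position: [0.5168, 0.1068, 0.0462]
ee_rot: [0.0, 0.999, 0.054, 0.001]
contact_force: [0.6, 0.4, -2.9]
width: 0.011
gripper_force: 79.2
shift mm [-2.  -1.4  8.2] turn deg [ 0.02 -0.1  -0.14] pos [0.5168 0.1068 0.0462] yaw 6.22 F [ 0.6  0.4 -2.9] t 5.22 w 0.011
mount xyz [-46.    1.6  46.2] F mount [ 0.6  0.3 -2.9]
```

View pics/w4.png

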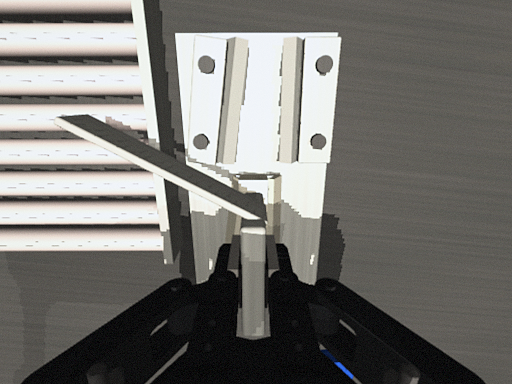

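The guide hovers over the apron, with its leading end at about (257,175). The way's lips are ahead, their inner near corners at about (236,161) and (281,161). I'll shift 1.4 mm to +y and lower onto the bed.

```bash
python3 -m pendant '[{"dx":-0.002,"dy":-0.0015,"dz":0.003,"rx":0,"ry":0,"rz":-0.14,"hand":0},{"dx":0,"dy":0,"dz":0.003,"rx":0,"ry":0,"rz":0,"hand":0},{"dx":0,"dy":0,"dz":0.0015,"rx":0,"ry":0,"rz":0,"hand":0},{"dx":0,"dy":0,"dz":0,"rx":0,"ry":0,"rz":0,"hand":0},{"dx":0,"dy":0,"dz":0,"rx":0,"ry":0,"rz":0,"hand":0}]'
python3 - <<'E'
from h import *
rm(-.048,.003,.038)
s,d=shot('wrist');a=wcam(s,d)
for u,v in((236,161),(281,161)):
    q=onz(d,u,v,.025,*a)-MO;print(q@EX,q@EY)
E
```

```text
clock: 5.68
position: [0.5137, 0.1091, 0.0382]
ee_rot: [0.0, 0.998, 0.057, 0.0]
contact_force: [-0.9, -0.1, -1.0]
width: 0.0111
gripper_force: 79.7
shift mm [0.8 1.3 0.2] turn deg [ 0.01 -0.04  0.13] pos [0.5137 0.1091 0.0382] yaw 6.49 F [-0.9 -0.1 -1. ] t 5.68 w 0.0111
mount xyz [-48.9   4.3  38.2] F mount [-0.9  0.  -1. ]
0.0015864816235579278 0.015661518764514357
0.0016276576394145719 -0.010781301494491238
```

```bash
python3 -m pendant '[{"dx":0.002,"dy":0.001,"dz":0.0006,"rx":0,"ry":0,"rz":0,"hand":0},{"dx":0.005,"dy":0,"dz":0,"rx":0,"ry":0,"rz":0,"hand":0},{"dx":0.005,"dy":0,"dz":0,"rx":0,"ry":0,"rz":0,"hand":0},{"dx":0.003,"dy":0,"dz":0,"rx":0,"ry":0,"rz":0,"hand":0},{"dx":0.001,"dy":0,"dz":0,"rx":0,"ry":0,"rz":0,"hand":0}]'
python3 -c "
from h import *
rm(-.01,.0015,.038)"
python3 -m pendant '[{"dx":0.005,"dy":0,"dz":0,"rx":0,"ry":0,"rz":0,"hand":0},{"dx":0.005,"dy":0,"dz":0,"rx":0,"ry":0,"rz":0,"hand":0},{"dx":0.003,"dy":0,"dz":0,"rx":0,"ry":0,"rz":0,"hand":0}]'
python3 -c "
from h import *
rm(-.01,.0015,.038)"
```

```text
clock: 6.15
position: [0.531, 0.1099, 0.038]
ee_rot: [0.0, 0.998, 0.057, 0.001]
contact_force: [-2.4, -0.9, 8.6]
width: 0.0114
gripper_force: 80.9
shift mm [21.6  1.7  0.1] turn deg [ 0.01 -0.11  0.12] pos [0.531  0.1099 0.038 ] yaw 6.48 F [-2.4 -0.9  8.6] t 6.15 w 0.0114
mount xyz [-31.6   3.2  38. ] F mount [-2.5 -0.6  8.6]
clock: 6.4
position: [0.5435, 0.1109, 0.0381]
ee_rot: [0.001, 0.998, 0.057, 0.001]
contact_force: [-2.7, -2.9, 8.7]
width: 0.0111
gripper_force: 80.9
shift mm [9.1 1.2 0.1] turn deg [ 0.07 -0.06  0.14] pos [0.5435 0.1109 0.0381] yaw 6.5 F [-2.7 -2.9  8.7] t 6.4 w 0.0111
mount xyz [-19.1   2.7  38.1] F mount [-3.  -2.6  8.7]
```

```bash
python3 -m pendant '[{"dx":0.004,"dy":0.0005,"dz":-0.0004,"rx":0,"ry":0,"rz":0,"hand":0},{"dx":0.004,"dy":0.0005,"dz":0,"rx":0,"ry":0,"rz":0,"hand":0},{"dx":0.002,"dy":0,"dz":0,"rx":0,"ry":0,"rz":0,"hand":0},{"dx":0,"dy":0,"dz":0,"rx":0,"ry":0,"rz":0,"hand":0}]'
python3 -c "
from h import *
rm(.01,.0005,.038)"
python3 -m pendant '[{"dx":0.004,"dy":0.0003,"dz":0,"rx":0,"ry":0,"rz":0,"hand":0},{"dx":0.004,"dy":0.0003,"dz":0,"rx":0,"ry":0,"rz":0,"hand":0},{"dx":0.002,"dy":0,"dz":0,"rx":0,"ry":0,"rz":0,"hand":0},{"dx":0,"dy":0,"dz":0,"rx":0,"ry":0,"rz":0,"hand":0}]'
python3 -c "
from h import *
rm(.01,.0005,.038)"
```

```text
clock: 6.73
position: [0.5538, 0.1107, 0.0381]
ee_rot: [0.001, 0.998, 0.057, 0.001]
contact_force: [-1.0, -2.0, 5.5]
width: 0.0109
gripper_force: 80.4
shift mm [18.9  0.9  0.1] turn deg [ 0.09 -0.08  0.13] pos [0.5538 0.1107 0.0381] yaw 6.49 F [-1.  -2.   5.5] t 6.73 w 0.0109
mount xyz [-8.9  1.4 38.1] F mount [-1.3 -1.8  5.5]
clock: 7.07
position: [0.5636, 0.1106, 0.0381]
ee_rot: [0.001, 0.998, 0.057, 0.001]
contact_force: [-1.3, -5.0, 5.5]
width: 0.0109
gripper_force: 80.5
shift mm [ 9.2 -0.2  0.1] turn deg [ 0.14 -0.05  0.14] pos [0.5636 0.1106 0.0381] yaw 6.5 F [-1.3 -5.   5.5] t 7.07 w 0.0109
mount xyz [ 0.8  0.2 38.1] F mount [-1.8 -4.9  5.5]
```

```bash
python3 -m pendant '[{"dx":0.002,"dy":0.0008,"dz":0,"rx":0,"ry":0,"rz":0,"hand":0},{"dx":0.002,"dy":0.0004,"dz":0,"rx":0,"ry":0,"rz":0,"hand":0},{"dx":0,"dy":0,"dz":0,"rx":0,"ry":0,"rz":0,"hand":0}]'
python3 -c "
from h import *
rm(.01,.0005,.038)"
python3 -m pendant '[{"dx":0.002,"dy":0.0002,"dz":0,"rx":0,"ry":0,"rz":0,"hand":0},{"dx":0.002,"dy":0.0002,"dz":0,"rx":0,"ry":0,"rz":0,"hand":0},{"dx":0,"dy":0,"dz":0,"rx":0,"ry":0,"rz":0,"hand":0}]'
python3 -c "
from h import *
rm(.01,.0005,.038);print(manip.get_state()['moment'])"
```

```text
clock: 7.32
position: [0.5677, 0.1103, 0.0381]
ee_rot: [0.001, 0.998, 0.057, 0.001]
contact_force: [-1.5, -3.3, 5.6]
width: 0.011
gripper_force: 80.5
shift mm [ 5.1 -1.   0.1] turn deg [ 0.09 -0.07  0.12] pos [0.5677 0.1103 0.0381] yaw 6.48 F [-1.5 -3.3  5.6] t 7.32 w 0.011
mount xyz [ 4.9 -0.5 38.1] F mount [-1.9 -3.1  5.6]
clock: 7.57
position: [0.5715, 0.1103, 0.0381]
ee_rot: [0.001, 0.998, 0.057, 0.001]
contact_force: [-1.8, -3.4, 6.1]
width: 0.0111
gripper_force: 80.5
shift mm [ 1.3 -1.5  0.1] turn deg [ 0.1  -0.05  0.13] pos [0.5715 0.1103 0.0381] yaw 6.49 F [-1.8 -3.4  6.1] t 7.57 w 0.0111
mount xyz [ 8.7 -1.  38.1] F mount [-2.2 -3.1  6.1]
[-0.59003167  0.08787958 -0.13988887]
```

```bash
python3 -m pendant '[{"dx":0.002,"dy":0.0004,"dz":0,"rx":0,"ry":0,"rz":0,"hand":0},{"dx":0.002,"dy":0.0004,"dz":0,"rx":0,"ry":0,"rz":0,"hand":0},{"dx":0,"dy":0,"dz":0,"rx":0,"ry":0,"rz":0,"hand":0}]'
python3 -c "
from h import *
rm(.02,.0005,.038)"
python3 -m pendant '[{"dx":0.0015,"dy":0.0003,"dz":0,"rx":0,"ry":0,"rz":0,"hand":0},{"dx":0.0015,"dy":0.0002,"dz":0,"rx":0,"ry":0,"rz":0,"hand":0},{"dx":0,"dy":0,"dz":0,"rx":0,"ry":0,"rz":0,"hand":0}]'
python3 -c "
from h import *
rm(.02,.0005,.038);print(manip.get_state()['moment'])"
```

```text
clock: 7.82
position: [0.5756, 0.1101, 0.0381]
ee_rot: [0.001, 0.998, 0.057, 0.001]
contact_force: [-1.2, -3.3, 4.6]
width: 0.0107
gripper_force: 80.5
shift mm [ 7.2 -2.1  0.1] turn deg [ 0.09 -0.06  0.13] pos [0.5756 0.1101 0.0381] yaw 6.49 F [-1.2 -3.3  4.6] t 7.82 w 0.0107
mount xyz [12.8 -1.6 38.1] F mount [-1.6 -3.1  4.6]
clock: 8.07
position: [0.5785, 0.11, 0.0381]
ee_rot: [0.001, 0.998, 0.057, 0.0]
contact_force: [-0.9, -3.6, 5.5]
width: 0.0111
gripper_force: 80.7
shift mm [ 4.4 -2.5  0.1] turn deg [ 0.08 -0.04  0.13] pos [0.5785 0.11   0.0381] yaw 6.49 F [-0.9 -3.6  5.5] t 8.07 w 0.0111
mount xyz [15.6 -2.  38.1] F mount [-1.3 -3.5  5.5]
[-0.50226022  0.11344657 -0.08795054]
```

```bash
python3 -m pendant '[{"dx":0.0015,"dy":0.0003,"dz":0,"rx":0,"ry":0,"rz":0,"hand":0},{"dx":0.0015,"dy":0.0003,"dz":0,"rx":0,"ry":0,"rz":0,"hand":0},{"dx":0,"dy":0,"dz":0,"rx":0,"ry":0,"rz":0,"hand":0}]'
python3 -c "
from h import *
rm(.02,.0005,.038)"
python3 -m pendant '[{"dx":0.001,"dy":0.0002,"dz":0,"rx":0,"ry":0,"rz":0,"hand":0},{"dx":0.001,"dy":0.0002,"dz":0,"rx":0,"ry":0,"rz":0,"hand":0},{"dx":0,"dy":0,"dz":0,"rx":0,"ry":0,"rz":0,"hand":0}]'
python3 -c "
from h import *
rm(.02,.0005,.038);print(manip.get_state()['moment'])"
```

```text
clock: 8.32
position: [0.581, 0.11, 0.0381]
ee_rot: [0.0, 0.998, 0.056, 0.0]
contact_force: [-2.1, -2.1, 7.0]
width: 0.0111
gripper_force: 80.9
shift mm [ 1.9 -2.8  0.1] turn deg [0.04 0.   0.1 ] pos [0.581  0.11   0.0381] yaw 6.46 F [-2.1 -2.1  7. ] t 8.32 w 0.0111
mount xyz [18.2 -2.3 38.1] F mount [-2.4 -1.8  7. ]
clock: 8.57
position: [0.5821, 0.1101, 0.0381]
ee_rot: [0.0, 0.998, 0.056, -0.001]
contact_force: [-2.9, -1.5, 7.6]
width: 0.0108
gripper_force: 81.1
shift mm [ 0.8 -2.9  0.1] turn deg [0.01 0.1  0.07] pos [0.5821 0.1101 0.0381] yaw 6.43 F [-2.9 -1.5  7.6] t 8.57 w 0.0108
mount xyz [19.2 -2.4 38.1] F mount [-3.  -1.1  7.6]
[-0.19826828  0.45861742 -0.21718622]
```

```bash
python3 -m pendant '[{"dx":0.001,"dy":0,"dz":0,"rx":0,"ry":0,"rz":0,"hand":0},{"dx":0,"dy":0,"dz":0,"rx":0,"ry":0,"rz":0,"hand":0},{"dx":0,"dy":0,"dz":0,"rx":0,"ry":0,"rz":0,"hand":0}]'
python3 -c "
from h import *
rm(.02,.0005,.038)"
python3 -m pendant '[{"dx":0.001,"dy":0,"dz":0,"rx":0,"ry":0,"rz":0,"hand":0},{"dx":0,"dy":0,"dz":0,"rx":0,"ry":0,"rz":0,"hand":0},{"dx":0,"dy":0,"dz":0,"rx":0,"ry":0,"rz":0,"hand":0}]'
python3 -c "
from h import *
rm(.02,.0005,.038);print(manip.get_state()['moment'])"
```

```text
clock: 8.82
position: [0.5827, 0.1102, 0.0381]
ee_rot: [0.0, 0.998, 0.056, -0.001]
contact_force: [-4.6, -2.9, 8.7]
width: 0.0111
gripper_force: 81.2
shift mm [ 0.2 -2.8  0.1] turn deg [0.01 0.13 0.07] pos [0.5827 0.1102 0.0381] yaw 6.43 F [-4.6 -2.9  8.7] t 8.82 w 0.0111
mount xyz [19.8 -2.3 38.1] F mount [-4.9 -2.3  8.7]
clock: 9.07
position: [0.5833, 0.1102, 0.0382]
ee_rot: [0.0, 0.998, 0.056, -0.002]
contact_force: [-5.3, -1.9, 10.7]
width: 0.0108
gripper_force: 81.4
shift mm [-0.4 -2.9  0.2] turn deg [0.01 0.18 0.07] pos [0.5833 0.1102 0.0382] yaw 6.43 F [-5.3 -1.9 10.7] t 9.07 w 0.0108
mount xyz [20.4 -2.4 38.2] F mount [-5.5 -1.3 10.7]
[-0.27195737  0.67995169 -0.28585609]
```

```bash
python3 -m pendant '[{"dx":0.001,"dy":0,"dz":-0.0003,"rx":0,"ry":0,"rz":0,"hand":0},{"dx":0.001,"dy":0,"dz":0,"rx":0,"ry":0,"rz":0,"hand":0},{"dx":0,"dy":0,"dz":0,"rx":0,"ry":0,"rz":0,"hand":0}]'
python3 -c "
from h import *
rm(.02,.0005,.038)"
python3 -m pendant '[{"dx":0.001,"dy":0,"dz":-0.0002,"rx":0,"ry":0,"rz":0,"hand":0},{"dx":0,"dy":0,"dz":0,"rx":0,"ry":0,"rz":0,"hand":0},{"dx":0,"dy":0,"dz":0,"rx":0,"ry":0,"rz":0,"hand":0}]'
python3 -c "
from h import *
rm(.02,.0005,.038);print(manip.get_state()['moment'])"
```

```text
clock: 9.32
position: [0.5843, 0.1104, 0.0382]
ee_rot: [0.0, 0.998, 0.056, -0.003]
contact_force: [-7.2, -2.1, 8.9]
width: 0.011
gripper_force: 81.4
shift mm [-1.5 -2.8  0.2] turn deg [0.01 0.3  0.05] pos [0.5843 0.1104 0.0382] yaw 6.41 F [-7.2 -2.1  8.9] t 9.32 w 0.011
mount xyz [21.5 -2.3 38.2] F mount [-7.4 -1.3  8.9]
clock: 9.57
position: [0.5847, 0.1104, 0.0382]
ee_rot: [0.0, 0.998, 0.056, -0.003]
contact_force: [-7.2, -3.3, 9.0]
width: 0.011
gripper_force: 81.4
shift mm [-1.9 -2.8  0.2] turn deg [0.   0.37 0.04] pos [0.5847 0.1104 0.0382] yaw 6.4 F [-7.2 -3.3  9. ] t 9.57 w 0.011
mount xyz [21.9 -2.3 38.2] F mount [-7.5 -2.5  9. ]
[-0.36424372  0.94234976 -0.43084722]
```

```bash
python3 -m pendant '[{"dx":-0.001,"dy":0,"dz":0,"rx":0,"ry":0,"rz":0,"hand":0.04},{"dx":0,"dy":0,"dz":0,"rx":0,"ry":0,"rz":0,"hand":0.04},{"dx":0,"dy":0,"dz":0,"rx":0,"ry":0,"rz":0,"hand":0.04},{"dx":0,"dy":0,"dz":0,"rx":0,"ry":0,"rz":0,"hand":0.04},{"dx":0,"dy":0,"dz":0,"rx":0,"ry":0,"rz":0,"hand":0.04}]' 40
python3 -c "
from h import *
rm(-.05,-.0023,.098);import cv2;shot('wrist','w5.png')"
```

```text
clock: 9.98
position: [0.5871, 0.1109, 0.0378]
ee_rot: [-0.0, 0.998, 0.057, 0.0]
contact_force: [-0.0, -0.2, -0.2]
width: 0.0397
gripper_force: 0.0
shift mm [-74.3   0.1 -60.2] turn deg [-0.   -0.01  0.12] pos [0.5871 0.1109 0.0378] yaw 6.48 F [-0.  -0.2 -0.2] t 9.98 w 0.0397
mount xyz [24.3 -2.1 37.8] F mount [-0.  -0.2 -0.2]
```

```bash
python3 -m pendant '[{"dx":0,"dy":0,"dz":-0.02,"rx":0,"ry":0,"rz":0,"hand":0.04},{"dx":0,"dy":0,"dz":-0.03,"rx":0,"ry":0,"rz":0,"hand":0.04},{"dx":0,"dy":0,"dz":-0.02,"rx":0,"ry":0,"rz":0,"hand":0.04},{"dx":-0.025,"dy":0,"dz":0,"rx":0,"ry":0,"rz":0,"hand":0},{"dx":-0.03,"dy":0,"dz":0,"rx":0,"ry":0,"rz":0,"hand":0},{"dx":-0.03,"dy":0,"dz":0,"rx":0,"ry":0,"rz":0,"hand":0},{"dx":0,"dy":0,"dz":0,"rx":0,"ry":0,"rz":0,"hand":0},{"dx":0,"dy":0,"dz":0,"rx":0,"ry":0,"rz":0,"hand":0}]' 40
python3 -c "
from h import *
rm(-.05,-.002,.012);shot('wrist','w6.png')"
```

```text
clock: 10.7
position: [0.5009, 0.1012, 0.1082]
ee_rot: [0.0, 0.998, 0.057, -0.0]
contact_force: [0.8, -0.4, 0.1]
width: -0.0002
gripper_force: 0.0
shift mm [12.5 -0.1 96.2] turn deg [0.   0.02 0.12] pos [0.5009 0.1012 0.1082] yaw 6.48 F [ 0.8 -0.4  0.1] t 10.7 w -0.0002
mount xyz [-62.5  -2.2 108.2] F mount [ 0.8 -0.5  0.1]
```

View pics/w6.png

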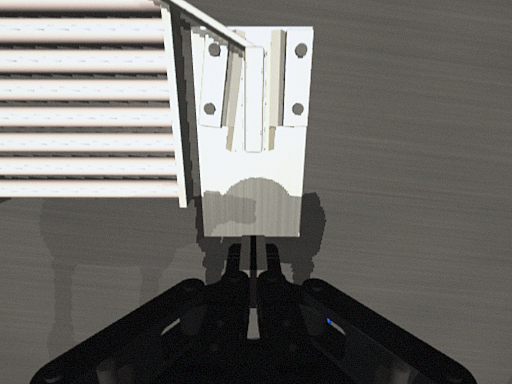

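The guide stands upright and straight in the way, web at column 254 and tail at about row 150. I'll lower the closed fingers behind the tail and push.

```bash
python3 -m pendant '[{"dx":0,"dy":0,"dz":0.03,"rx":0,"ry":0,"rz":-0.1,"hand":0},{"dx":0,"dy":0,"dz":0.035,"rx":0,"ry":0,"rz":0,"hand":0},{"dx":0,"dy":0,"dz":0.02,"rx":0,"ry":0,"rz":0,"hand":0},{"dx":0,"dy":0,"dz":0.01,"rx":0,"ry":0,"rz":0,"hand":0},{"dx":0,"dy":0,"dz":0,"rx":0,"ry":0,"rz":0,"hand":0},{"dx":0.008,"dy":0,"dz":0,"rx":0,"ry":0,"rz":0,"hand":0},{"dx":0.008,"dy":0,"dz":0,"rx":0,"ry":0,"rz":0,"hand":0},{"dx":0.004,"dy":0,"dz":0,"rx":0,"ry":0,"rz":0,"hand":0},{"dx":0,"dy":0,"dz":0,"rx":0,"ry":0,"rz":0,"hand":0}]'
python3 -c "
from h import *
rm(-.032,-.002,.012)"
```

```text
clock: 11.5
position: [0.5257, 0.1037, 0.0146]
ee_rot: [0.0, 0.998, 0.057, 0.003]
contact_force: [-0.2, -0.2, 0.4]
width: -0.0005
gripper_force: 0.0
shift mm [ 5.6 -0.4  2.6] turn deg [ 0.02 -0.3   0.22] pos [0.5257 0.1037 0.0146] yaw 6.58 F [-0.2 -0.2  0.4] t 11.5 w -0.0005
mount xyz [-37.6  -2.4  14.6] F mount [-0.2 -0.2  0.4]
```

```bash
python3 -m pendant '[{"dx":0,"dy":0,"dz":0.0015,"rx":0,"ry":0,"rz":0,"hand":0},{"dx":0.001,"dy":0,"dz":0,"rx":0,"ry":0,"rz":0,"hand":0},{"dx":0.001,"dy":0,"dz":0,"rx":0,"ry":0,"rz":0,"hand":0}]'
python3 -c "
from h import *
rm(-.032,-.002,.012)"
python3 -m pendant '[{"dx":0.001,"dy":0,"dz":0,"rx":0,"ry":0,"rz":0,"hand":0},{"dx":0.001,"dy":0,"dz":0,"rx":0,"ry":0,"rz":0,"hand":0},{"dx":0,"dy":0,"dz":0,"rx":0,"ry":0,"rz":0,"hand":0}]'
python3 -c "
from h import *
rm(-.032,-.002,.012)"
```

```text
clock: 11.75
position: [0.5239, 0.1037, 0.0117]
ee_rot: [0.0, 0.998, 0.057, -0.0]
contact_force: [0.7, 0.2, -0.5]
width: 0.0003
gripper_force: 0.0
shift mm [ 7.4 -0.2 -0.3] turn deg [0.   0.01 0.22] pos [0.5239 0.1037 0.0117] yaw 6.58 F [ 0.7  0.2 -0.5] t 11.75 w 0.0003
mount xyz [-39.4  -2.2  11.7] F mount [ 0.7  0.1 -0.5]
clock: 12.0
position: [0.5264, 0.1039, 0.0117]
ee_rot: [0.0, 0.998, 0.057, 0.0]
contact_force: [-0.2, -0.5, 0.5]
width: 0.0001
gripper_force: 0.0
shift mm [ 4.8 -0.2 -0.3] turn deg [ 0.01 -0.02  0.22] pos [0.5264 0.1039 0.0117] yaw 6.58 F [-0.2 -0.5  0.5] t 12.0 w 0.0001
mount xyz [-36.8  -2.3  11.7] F mount [-0.2 -0.4  0.5]
```

```bash
for i in 1; do :; done; python3 -m pendant '[{"dx":0.001,"dy":0,"dz":0,"rx":0,"ry":0,"rz":0,"hand":0},{"dx":0.001,"dy":0,"dz":0,"rx":0,"ry":0,"rz":0,"hand":0},{"dx":0.001,"dy":0,"dz":0,"rx":0,"ry":0,"rz":0,"hand":0},{"dx":0,"dy":0,"dz":0,"rx":0,"ry":0,"rz":0,"hand":0}]'
python3 -c "
from h import *
rm(-.032,-.002,.012)"
python3 -m pendant '[{"dx":0.001,"dy":0,"dz":0,"rx":0,"ry":0,"rz":0,"hand":0},{"dx":0.001,"dy":0,"dz":0,"rx":0,"ry":0,"rz":0,"hand":0},{"dx":0,"dy":0,"dz":0,"rx":0,"ry":0,"rz":0,"hand":0}]'
python3 -c "
from h import *
rm(-.032,-.002,.012)"
```

```text
clock: 12.33
position: [0.5295, 0.1043, 0.0116]
ee_rot: [0.0, 0.998, 0.057, 0.0]
contact_force: [-0.7, -0.1, -0.7]
width: 0.0002
gripper_force: 0.0
shift mm [ 1.7 -0.3 -0.4] turn deg [ 0.01 -0.02  0.21] pos [0.5295 0.1043 0.0116] yaw 6.57 F [-0.7 -0.1 -0.7] t 12.33 w 0.0002
mount xyz [-33.7  -2.3  11.6] F mount [-0.7  0.  -0.7]
clock: 12.58
position: [0.5315, 0.1045, 0.0116]
ee_rot: [0.0, 0.998, 0.057, 0.0]
contact_force: [0.1, 0.1, -0.3]
width: 0.0002
gripper_force: 0.0
shift mm [-0.3 -0.2 -0.4] turn deg [ 0.   -0.02  0.21] pos [0.5315 0.1045 0.0116] yaw 6.57 F [ 0.1  0.1 -0.3] t 12.58 w 0.0002
mount xyz [-31.7  -2.2  11.6] F mount [ 0.2  0.1 -0.3]
```

```bash
python3 -m pendant '[{"dx":0.001,"dy":0,"dz":0,"rx":0,"ry":0,"rz":0,"hand":0},{"dx":0.001,"dy":0,"dz":0,"rx":0,"ry":0,"rz":0,"hand":0},{"dx":0,"dy":0,"dz":0,"rx":0,"ry":0,"rz":0,"hand":0}]'
python3 -c "
from h import *
rm(-.032,-.002,.012)"
python3 -m pendant '[{"dx":0.001,"dy":0,"dz":0,"rx":0,"ry":0,"rz":0,"hand":0},{"dx":0,"dy":0,"dz":0,"rx":0,"ry":0,"rz":0,"hand":0}]'
python3 -c "
from h import *
rm(-.032,-.002,.012)"
python3 -m pendant '[{"dx":0.001,"dy":0,"dz":0,"rx":0,"ry":0,"rz":0,"hand":0},{"dx":0,"dy":0,"dz":0,"rx":0,"ry":0,"rz":0,"hand":0}]'
python3 -c "
from h import *
rm(-.032,-.002,.012)"
```

```text
clock: 12.83
position: [0.5323, 0.1047, 0.0114]
ee_rot: [0.0, 0.998, 0.057, -0.001]
contact_force: [-2.3, -0.1, 0.1]
width: -0.0001
gripper_force: 0.9
shift mm [-1.1 -0.2 -0.6] turn deg [0.   0.11 0.22] pos [0.5323 0.1047 0.0114] yaw 6.58 F [-2.3 -0.1  0.1] t 12.83 w -0.0001
mount xyz [-30.9  -2.2  11.4] F mount [-2.3  0.1  0.1]
clock: 13.0
position: [0.5324, 0.1047, 0.0112]
ee_rot: [0.0, 0.998, 0.057, -0.002]
contact_force: [-4.6, -0.5, 2.6]
width: 0.0001
gripper_force: 2.2
shift mm [-1.2 -0.2 -0.8] turn deg [0.   0.21 0.22] pos [0.5324 0.1047 0.0112] yaw 6.58 F [-4.6 -0.5  2.6] t 13.0 w 0.0001
mount xyz [-30.8  -2.2  11.2] F mount [-4.7  0.   2.6]
clock: 13.17
position: [0.5327, 0.1049, 0.0111]
ee_rot: [0.0, 0.998, 0.057, -0.002]
contact_force: [-5.9, -1.0, 2.3]
width: 0.0002
gripper_force: 2.8
shift mm [-1.6 -0.1 -0.9] turn deg [-0.01  0.28  0.22] pos [0.5327 0.1049 0.0111] yaw 6.58 F [-5.9 -1.   2.3] t 13.17 w 0.0002
mount xyz [-30.4  -2.1  11.1] F mount [-6.  -0.4  2.3]
```

Contact was made at about −31 mm, where expected. I'll keep going to about 15 N.

```bash
python3 -m pendant '[{"dx":0.001,"dy":0,"dz":-0.0002,"rx":0,"ry":0,"rz":0,"hand":0},{"dx":0.001,"dy":0,"dz":-0.0002,"rx":0,"ry":0,"rz":0,"hand":0},{"dx":0,"dy":0,"dz":0,"rx":0,"ry":0,"rz":0,"hand":0},{"dx":0,"dy":0,"dz":0,"rx":0,"ry":0,"rz":0,"hand":0}]'
python3 -c "
from h import *
rm(-.032,-.002,.012)"
python3 -m pendant '[{"dx":0.001,"dy":0,"dz":-0.0002,"rx":0,"ry":0,"rz":0,"hand":0},{"dx":0.001,"dy":0,"dz":0,"rx":0,"ry":0,"rz":0,"hand":0},{"dx":0,"dy":0,"dz":0,"rx":0,"ry":0,"rz":0,"hand":0}]'
python3 -c "
from h import *
rm(-.032,-.002,.012)"
```

```text
clock: 13.5
position: [0.5333, 0.1049, 0.0111]
ee_rot: [0.0, 0.998, 0.057, -0.004]
contact_force: [-7.4, -0.4, 2.7]
width: 0.0005
gripper_force: 3.6
shift mm [-2.1 -0.1 -0.8] turn deg [-0.    0.44  0.23] pos [0.5333 0.1049 0.0111] yaw 6.59 F [-7.4 -0.4  2.7] t 13.5 w 0.0005
mount xyz [-29.9  -2.1  11.1] F mount [-7.4  0.4  2.7]
clock: 13.75
position: [0.5339, 0.1049, 0.0112]
ee_rot: [0.0, 0.998, 0.058, -0.005]
contact_force: [-9.6, -2.5, 3.2]
width: -0.0002
gripper_force: 4.7
shift mm [-2.7 -0.2 -0.8] turn deg [0.01 0.61 0.24] pos [0.5339 0.1049 0.0112] yaw 6.6 F [-9.6 -2.5  3.2] t 13.75 w -0.0002
mount xyz [-29.3  -2.2  11.2] F mount [-9.8 -1.4  3.2]
```

```bash
python3 -m pendant '[{"dx":0.001,"dy":0,"dz":-0.0002,"rx":0,"ry":0,"rz":0,"hand":0},{"dx":0.001,"dy":0,"dz":-0.0002,"rx":0,"ry":0,"rz":0,"hand":0},{"dx":0.001,"dy":0,"dz":0,"rx":0,"ry":0,"rz":0,"hand":0},{"dx":0,"dy":0,"dz":0,"rx":0,"ry":0,"rz":0,"hand":0}]'
python3 -c "
from h import *
rm(-.032,-.002,.012)"
python3 -m pendant '[{"dx":0.001,"dy":0,"dz":-0.0002,"rx":0,"ry":0,"rz":0,"hand":0},{"dx":0.001,"dy":0,"dz":0,"rx":0,"ry":0,"rz":0,"hand":0},{"dx":0,"dy":0,"dz":0,"rx":0,"ry":0,"rz":0,"hand":0},{"dx":0,"dy":0,"dz":0,"rx":0,"ry":0,"rz":0,"hand":0}]'
python3 -c "
from h import *
rm(-.032,-.002,.012)"
```

```text
clock: 14.08
position: [0.5347, 0.1048, 0.0112]
ee_rot: [0.001, 0.998, 0.058, -0.007]
contact_force: [-11.6, -3.1, 4.6]
width: 0.0003
gripper_force: 6.2
shift mm [-3.6 -0.3 -0.7] turn deg [0.02 0.86 0.25] pos [0.5347 0.1048 0.0112] yaw 6.61 F [-11.6  -3.1   4.6] t 14.08 w 0.0003
mount xyz [-28.4  -2.3  11.2] F mount [-11.8  -1.8   4.6]
clock: 14.42
position: [0.5352, 0.1048, 0.0112]
ee_rot: [0.001, 0.998, 0.058, -0.009]
contact_force: [-14.2, -3.8, 6.3]
width: 0.0001
gripper_force: 7.3
shift mm [-4.  -0.4 -0.8] turn deg [0.03 1.03 0.26] pos [0.5352 0.1048 0.0112] yaw 6.62 F [-14.2  -3.8   6.3] t 14.42 w 0.0001
mount xyz [-28.   -2.4  11.2] F mount [-14.6  -2.2   6.3]
```

```bash
python3 -m pendant '[{"dx":0.0008,"dy":0,"dz":0,"rx":0,"ry":0,"rz":0,"hand":0},{"dx":0,"dy":0,"dz":0,"rx":0,"ry":0,"rz":0,"hand":0},{"dx":0,"dy":0,"dz":0,"rx":0,"ry":0,"rz":0,"hand":0},{"dx":0,"dy":0,"dz":0,"rx":0,"ry":0,"rz":0,"hand":0}]'
python3 -c "
from h import *
rm(-.032,-.002,.012)"
python3 -m pendant '[{"dx":-0.005,"dy":0,"dz":0,"rx":0,"ry":0,"rz":0,"hand":0},{"dx":-0.01,"dy":0,"dz":0,"rx":0,"ry":0,"rz":0,"hand":0},{"dx":-0.02,"dy":0,"dz":0,"rx":0,"ry":0,"rz":0,"hand":0},{"dx":-0.01,"dy":0,"dz":-0.02,"rx":0,"ry":0,"rz":0,"hand":0},{"dx":0,"dy":0,"dz":-0.04,"rx":0,"ry":0,"rz":0,"hand":0},{"dx":0,"dy":0,"dz":-0.04,"rx":0,"ry":0,"rz":0,"hand":0},{"dx":0,"dy":0,"dz":0,"rx":0,"ry":0,"rz":0,"hand":0},{"dx":0,"dy":0,"dz":0,"rx":0,"ry":0,"rz":0,"hand":0}]'
python3 -c "
from h import *
rm(-.032,-.002,.012);s,d=shot('wrist')
e,f=shot('side')
a=d['frame'][0:260,120:380,::-1];b=cv2.resize(f['frame'][200:290,80:260,::-1],(520,260),interpolation=cv2.INTER_CUBIC)
cv2.imwrite('pics/w7.png',np.hstack([a,b]))"
```

```text
clock: 14.75
position: [0.5353, 0.1049, 0.0111]
ee_rot: [0.001, 0.998, 0.058, -0.01]
contact_force: [-15.2, -4.1, 6.3]
width: -0.0
gripper_force: 7.8
shift mm [-4.2 -0.4 -0.8] turn deg [0.03 1.1  0.27] pos [0.5353 0.1049 0.0111] yaw 6.63 F [-15.2  -4.1   6.3] t 14.75 w -0.0
mount xyz [-27.9  -2.3  11.1] F mount [-15.5  -2.3   6.3]
clock: 15.42
position: [0.5036, 0.1013, 0.1159]
ee_rot: [-0.0, 0.998, 0.057, 0.005]
contact_force: [-0.8, -0.4, -0.6]
width: -0.0005
gripper_force: 0.0
shift mm [ 26.8  -0.4 104.2] turn deg [ 0.03 -0.58  0.22] pos [0.5036 0.1013 0.1159] yaw 6.58 F [-0.8 -0.4 -0.6] t 15.42 w -0.0005
mount xyz [-59.8  -2.4 115.9] F mount [-0.8 -0.3 -0.6]
```

View pics/w7.png

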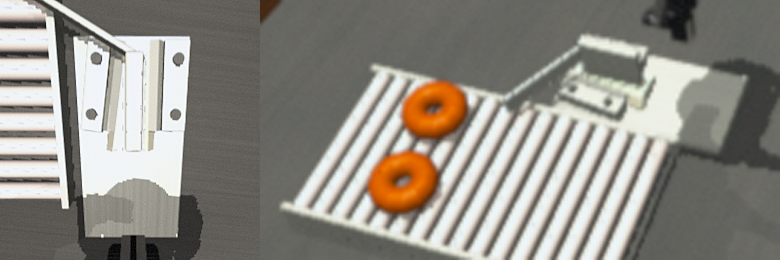

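The guide is wedged upright in the way, with its blade over the deck. The doughnuts are untouched and the gripper is clear, so I'm handing in.

```bash
python3 -c "
from rig import manip
print(manip.sign_off())"
```

```text
the job is handed in; nothing more can be done
None
```

The lane guide is wedged in its mount, seated with a 15.5 N push on the tail and released; the doughnuts and shaker were not touched, and the job is handed in at about 15.5 s.

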